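# Feel the gap of a wood-slice press with a taper gauge

## Task

Pick up the taper gauge, the wooden-handled tool with the thin aluminium wedge blade, by its handle, and slide the blade nose first, flat on the press's lower plate and straight in under the middle of its sprung upper plate, until it drags snugly, without forcing the plates apart. Finish while still gripping the gauge there, holding it at that depth. Leave everything else on the bench where it is.

Things in the scene. Friction and masses are not known exactly. Their poses are not given: they have to be found in the camera images.
- gauge: Taper gauge, 170 mm long, 110 g, left or right of the press. Brown wood handle 70 long x 24 wide x 40 high, x = -50 to 20, with a brass pin; then an aluminium blade 22 wide, flat below (level with the handle's underside), its top sloping from 10 mm thick at x = 30 to 2.5 at the nose, x = 120. Balances near x = 20. Origin on the underside, 15 mm ahead of the handle's middle; x to the nose, z up.
- gauge_nose (a point): Underside of the tip of the gauge's blade, 120 mm in front of the gauge's origin; same axes.
- press: Fixed slice press. Its lower plate is a pale wooden block 200 (x) x 140 (y) x 40 mm high; origin at the centre of its underside; x points from the mouth, which faces the robot, into the press, z up. Two 14 mm steel posts stand at x = 30, y = +-52 and rise to 155 mm.
- mouth (a point): Point on the lower plate's top face (40 mm above the bench), midway across, right below the upper plate's front edge; axes as the press. 35 mm of the lower plate stick out in front of it as a sill on which the blade can be laid. The gap above the lower plate is 5 to 7.5 mm, different each time; it is widened by a bevel over the first 8 mm.
- head: Fixed crosshead of the press with a dark handwheel on top (not to be used), on the posts 70 to 117 mm behind the mouth; its highest point about 190 mm above the bench. Origin at the underside of the upper plate when nothing lifts it, over the press's origin.
- platen: Upper plate, plywood on a steel core, 125 x 140 x 18 mm, level. Moves only straight up (7 mm), pressed down by its weight (6 N) and springs (3 N per mm of lift). Origin on its underside, over the press's origin. The wedge goes in freely till it meets the plate; a forward push of 8 to 12 N then slides it in snugly, lifting the plate 0 to 1 mm. Bearing down on the lower plate gives false drag.
- push_stick: Look-alike bystander: the same handle, but a wooden strip 22 mm wide and evenly 14 mm thick instead of the thin wedge; too thick for the gap. Origin and axes as for the gauge.
- glue: Bystander: black glue bottle, white cap, 58 mm diameter, 170 mm high, upright. Origin under its centre.
- slice_big: Bystander: bark-edged wood slice, 120 mm diameter, 14 mm high. Origin under its centre.
- slice_small: Bystander: bark-edged wood slice, 84 mm diameter, 12 mm high. Origin under its centre.
- branch: Bystander: upright piece of branch, 44 mm diameter, 55 mm high. Origin under its centre.
- phone: Bystander: black phone lying flat, 145 x 70 x 9 mm. Origin under its centre.
- mallet: Bystander: rubber-headed hammer lying on the bench.
Things that resemble listed ones, but are neither listed nor needed, are in the scene too. Leave any green or turquoise look-alike of the gauge alone. Leave any blue look-alike of the press alone.

How it is judged:
On the way, in this order (a step that is already met when the one before it is completed fails the run):
1. the gauge is lifted off the bench in the gripper (height (world z) of gauge above 0.025 m and contact force between the fingers and gauge above 1 N), for 0.1 s.
2. the blade's nose has entered the gap between the plates (x of gauge_nose in the frame of mouth above 0.012 m and z of gauge_nose in the frame of mouth between -0.004 and 0.006 m and y of gauge_nose in the frame of mouth between -0.04 and 0.04 m), for 0.1 s.
At the end, for the whole second after the job is handed in: Gauge still gripped, at rest, flat (0.06 rad) and straight in (0.15 rad), nose at least 25 mm past the mouth and within 30 mm of the middle, touching the lower plate and pressed by the upper plate with 3 to 12 N (plate lifted at most 2 mm) (contact force between gauge and platen between 3 and 12 N and contact force between gauge and press above 1 N and contact force between the fingers and gauge above 2 N and x of gauge_nose in the frame of mouth above 0.025 m and y of gauge_nose in the frame of mouth between -0.03 and 0.03 m and angle between the x axis of gauge and the x axis of mouth, either way round below 0.15 rad and angle between gauge's own z axis and vertical below 0.06 rad and linear speed of gauge below 0.01 m/s); the arm keeps its last pose, push and grip.
It fails at once if the plates are forced apart: upper plate lifted more than 3.5 mm (z of platen in the frame of head above 0.0035 m).
It fails at once if a bystander is shifted by more than 30 mm (distance of any of push_stick, glue, slice_big, slice_small, branch, phone, mallet from where it was at the start of the episode above 0.03 m).
It also fails if it takes over 48 s, if anything falls off the work surface, if the arm or the gripper's body presses on something with over 40 N, if the wrist force passes 120 N, or if a joint passes its speed limit or range.

## Robot

A 6-joint arm with a two-finger parallel gripper is mounted at the origin on the work surface. World frame = base frame: x ahead of the robot, y to its left, z up, the work surface at z = 0. Lengths are in m, angles in rad, forces in N, time in s.
With the tool pointing down it reaches from about 0.35 to 0.775 m from the base axis. Payload 7.3 kg.
Tool frame: the origin (TCP) lies on the centre line of the jaws, within the pads' length; the fingertips stand 14 mm ahead of it and the grasp point (between the pads) lies 5 mm behind it; z points along the fingers, y is the direction in which the jaws open and shut (so a half turn about z gives the same grasp; the last joint's range is limited). The gripper opens to 92 mm and grips with 3 to 60 N. Pads are 19 mm wide; open, the fingers measure 130 mm over their backs; the gripper's body (75 mm by 190 mm) begins 47 mm behind the grasp point.
Start: joints at [-1.382, 0.342, 1.524, -0, 1.275, -0.146], TCP at [0.173, -0.496, 0.241] pointing down, gripper open.
Joint ranges: [-2.53, 2.53], [-0.77, 2.02], [0.04, 2.7], [-1, 4.14], [0.28, 2.66], [-3.11, 3.11]. Speed limits (rad/s): [2.57, 2.57, 3.14, 3.14, 3.14, 3.14].

## Interface

Orientations are given as [roll, pitch, yaw] about the fixed x, y, z axes, in that order (R = Rz(yaw) Ry(pitch) Rx(roll)).
In Python, from cell import telemetry, cams, robot gives the robot as it stands.
- The arm moves only by the tool servo_tool, never from a script. Its argument "targets" is text: rows parted by semicolons, each of 4 numbers parted by spaces: the shift along the tool's x, y, z in mm, then the turn about the tool's z in rad. In form: x y z yaw; .... A call has 1 to 20 rows; each row shifts and turns the pose as measured when the row begins, along the tool's axes as they then stand; what a row does not reach is not made up. A row lasts 1/8 s, in which the tool goes at most 62.5 mm and 10.7 degrees, less where a joint would pass 70% of its speed; a pose out of reach is approached as far as the arm can. A call with a gripper value outside its range is refused whole. "hand" is the opening, from 0 (shut) to 1 (fully open), set as the call begins (left out, the last holds). The fingers move at their own pace and stop on an object; "squeeze" is the grip in N (left out, the last holds). Time passes only in rows, so rows that do not move let the fingers close. It gives the time, the measured TCP pose, the force and the opening at its end, in the units of the state.
- telemetry.observe(): the state, without advancing time (a new reading comes with each control period).
- cams.read_camera(name): name is "scene" or "top" or "wrist"; returns a dict with "color" (400x640x3 uint8, red, green, blue), "K" (3x3 intrinsics, pixels), "R" (3x3) and "t" (3): a world point X has camera coordinates R X + t. Camera axes: x right, y down, z forward; pixel columns grow to the right and rows downward; lengths in m; the calibration is good to about 2 mm. A picture is of the moment at which its call begins. There is no depth.
- robot.hand_in(): hands the job in, once; it reports no verdict.
Trained networks look in a picture, given as the dict that the camera call returned (one of the last four; its "shot" number tells which), for a name from the list of things; names that differ only in an ending like _2 or _b are one class to them, and where a whole thing is asked for, a point or a joint stands for the part that bears it (a point fixed in the world has none). Each returns a list of dicts, best first, with "score" (0 to 1); they miss things now and then, are a little off and sometimes report something else, mostly with a low value. They report only what shows in the picture. A call takes as long as a camera call. They do not tell look-alikes from the thing itself.
- cams.cut_out(picture, query): "region" (400x640 bool, what is visible of it) and "extent" ([centre column, centre row, width, height] in pixels, round what is visible of it).
The state is a dict: "time": time; "qpos": joint angles; "qvel": joint speeds; "joint_efforts": joint torques, N m; "tool_pos": TCP position; "tool_rot": TCP orientation; "contact_force": force on the tool from outside, world axes, zero at the start; "torque": the same for the moment, N m; "opening": finger opening in m.
Only numpy, scipy, OpenCV 4.12 (cv2) and the standard library are available. Lean on these libraries where they do the work, as an engineer would, in place of code of your own. Each camera call takes 0.05 s, during which the arm holds its last target.

## Working session

There is one attempt and no reset: what is moved stays moved. The work goes in short steps, Python scripts to look and compute and a tool call to move; the robot and the scene stay as the last step left them, time stands still between calls to the robot, and variables do not carry over. Pictures are saved under pics/ and viewed, and the job is handed in when it is done.

Besides the shell and the picture viewer there is one more tool, called by a JSON object that holds its "op" and its "data", one argument or row to a line. servo_tool: Moves the arm, as the interface text tells. Its arguments: {"type":"object","properties":{"targets":{"type":"string"},"hand":{"type":"number"},"squeeze":{"type":"number"}},"required":["targets"]}

```bash
mkdir -p pics; ls; python3 - <<'E'
from cell import telemetry,cams,robot
import cv2,numpy as np
for n in ("scene","top"):
    p=cams.read_camera(n); cv2.imwrite(f"pics/{n}0.png",p["color"][...,::-1])
    print(n,p["shot"],p["K"].tolist(),p["R"].tolist(),p["t"].tolist())
    for q in ("gauge","push_stick","press","platen","glue"):
        for d in cams.cut_out(p,q)[:4]: print(q,round(d["score"],2),np.round(d["extent"]))
s=telemetry.observe();print(s)
E
```

```text
pics
scene 1 [[361.9364149512486, 0.0, 320.29977441454844], [0.0, 361.9364149512486, 203.68400441871248], [0.0, 0.0, 1.0]] [[-0.10833136878130692, 0.9940994418882919, 0.005533007803629245], [0.6816657795932248, 0.07833302846100267, -0.7274583847779122], [-0.7235993915624378, -0.07503490047647363, -0.6861294952419374]] [0.043964581804790126, -0.29846809384496376, 1.5497577380053702]
gauge 0.82 [455. 186.  35.  30.]
gauge 0.79 [392. 187.  46.  22.]
gauge 0.54 [408. 222.  14.  46.]
push_stick 0.82 [222. 209.  23.  50.]
press 0.8 [262. 166.  38.  50.]
press 0.74 [328. 267.  54.  68.]
platen 0.57 [326. 269.  52.  13.]
glue 0.93 [464. 245.  31.  54.]
glue 0.41 [224. 207.  21.  47.]
top 2 [[388.66871781774626, 0.0, 320.1911373721442], [0.0, 388.66871781774626, 200.1755876329181], [0.0, 0.0, 1.0]] [[0.012223845461035832, -0.9999210362011945, -0.002915298350823594], [-0.9956822806307764, -0.0119036230260389, -0.09206030521755618], [0.09201833317356037, 0.0040280418547424006, -0.9957491658237911]] [-0.006606868456612716, 0.515594449988472, 1.3206205979789887]
gauge 0.87 [246. 261.  41.  30.]
g
[... 266 characters left out ...]
.  28.]
glue 0.65 [198. 161.  25.  20.]
{'time': 0.6, 'qpos': array([-1.38197354e+00,  3.41951812e-01,  1.52411906e+00, -1.17619867e-06,
        1.27540369e+00, -1.46003897e-01]), 'qvel': array([-0.00049775, -0.00010735,  0.00026841,  0.00134033, -0.0001604 ,
        0.00077446]), 'joint_efforts': array([-9.28142654e-04, -4.30929887e+01, -2.44398147e+01,  7.17720366e-02,
        4.84470336e-02, -1.68727939e-05]), 'tool_pos': array([ 0.17253797, -0.49584574,  0.24075887]), 'tool_rot': array([3.14147598e+00, 1.82945264e-05, 3.34827026e-01]), 'contact_force': array([ 0.73474666, -0.29558429,  0.38663441]), 'torque': array([-0.07657067, -0.00892107, -0.02755448]), 'opening': 0.09180043802804581}
```

```bash
python3 - <<'E'
import cv2
a=cv2.imread("pics/scene0.png")[110:330,170:520]; cv2.imwrite("pics/scene0c.png",cv2.resize(a,(800,503),interpolation=cv2.INTER_CUBIC))
a=cv2.imread("pics/top0.png")[90:330,140:490]; cv2.imwrite("pics/top0c.png",cv2.resize(a,(800,549),interpolation=cv2.INTER_CUBIC))
E
```

```text
(no output)
```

View pics/scene0c.png

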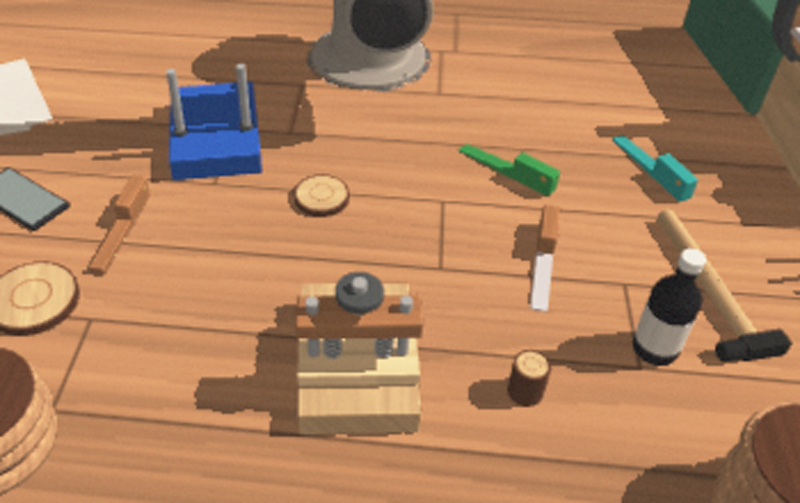

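View pics/top0c.png

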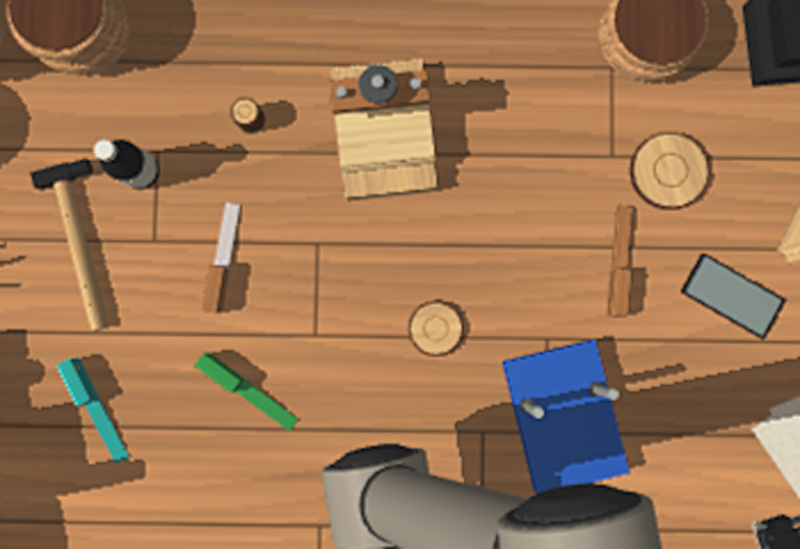

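Candidates for the gauge in the top picture: brown tool with a pale metal blade (237,202), green (246,261), turquoise (180,269), and the all-wood stick (412,203). The one at (237,202) fits, with a brown handle and a thin aluminium blade. For the press, the pale one at (309,148) fits; the blue one is the look-alike. I'll check both in an enlarged crop and fit their poses.

```bash
cat > h.py <<'E'
from cell import telemetry,cams,robot
import cv2,numpy as np
from scipy.optimize import minimize
def proj(p,X):
    c=np.asarray(X)@np.asarray(p["R"]).T+np.asarray(p["t"]); u=c@np.asarray(p["K"]).T
    return u[:,:2]/u[:,2:]
def box(x0,x1,y0,y1,z0,z1): return np.array([[x,y,z] for x in(x0,x1) for y in(y0,y1) for z in(z0,z1)],float)
def wedge(): return np.array([[x,y,z] for x,h in((20,10),(30,10),(120,2.5)) for y in(-11,11) for z in(0,h)],float)
GAUGE=[box(-50,20,-12,12,0,40)/1e3,wedge()/1e3]
S=4
def sil(p,parts,pose):
    x,y,a=pose;R=np.array([[np.cos(a),-np.sin(a),0],[np.sin(a),np.cos(a),0],[0,0,1]])
    m=np.zeros((400*S,640*S),np.uint8)
    for P in parts:
        u=(proj(p,P@R.T+[x,y,0])+.5)*S-.5
        cv2.fillConvexPoly(m,cv2.convexHull(np.round(u).astype(np.int32)),1)
    return cv2.resize(m.astype(np.float32),(640,400),interpolation=cv2.INTER_AREA)
def fit(obs,parts,p0):
    f=lambda q:sum(np.abs(sil(p,parts,q)-r).sum()/r.sum() for p,r in obs)
    best=None
    for _ in range(3):
        r=minimize(f,p0,method="Nelder-Mead",options=dict(initial_simplex=np.array([p0]+[np.array(p0)+d for d in np.diag([.012,.012,.12])]),xatol=1e-5,fatol=1e-5,maxiter=300)); p0=r.x
    return r.x,r.fun
def ray(p,u,z):
    R=np.asarray(p["R"]);c=-R.T@np.asarray(p["t"]);d=R.T@np.linalg.solve(p["K"],[u[0],u[1],1]);return c+d*(z-c[2])/d[2]
E
python3 - <<'E'
from h import *
P={n:cams.read_camera(n) for n in("scene","top")}
obs=[]
for n,c in(("scene",(408,222)),("top",(237,202))):
    for d in cams.cut_out(P[n],"gauge"):
        if np.hypot(d["extent"][0]-c[0],d["extent"][1]-c[1])<10: obs.append((P[n],d["region"].astype(np.float32)));print(n,d["extent"],d["region"].sum());break
t=P["top"]; g=ray(t,(237,202),.01)[:2]; print(g)
for s in ([0],[1],[0,1]):
    o=[obs[i] for i in s if i<len(obs)]
    if o: q,f=fit(o,GAUGE,[*g,0.]);print(s,q,f)
np.save("g.npy",q)
print("press rough",ray(t,(309,170),.04))
for n,w in(("top",(215,170,45,65)),("scene",(385,190,45,65)),("top",(280,110,60,75)),("scene",(290,222,75,85))):
    k=8; x,y,a,b=w; im=np.ascontiguousarray(cv2.resize(P[n]["color"][y:y+b,x:x+a,::-1],None,fx=k,fy=k,interpolation=cv2.INTER_CUBIC))
    if y in(170,190):
        X=np.array([[np.cos(q[2])*s+q[0],np.sin(q[2])*s+q[1],0] for s in(-.05,.02,.12)])
        for u in (proj(P[n],X)-[x,y]+.5)*k: cv2.circle(im,tuple(int(v) for v in u),4,(0,0,255),-1)
    globals().setdefault("L",[]).append(cv2.resize(im,(400 if a>50 or 1 else 0,int(400*b/a))))
for i in(0,2):
    h=max(L[i].shape[0],L[i+1].shape[0]); r=np.hstack([cv2.copyMakeBorder(v,0,h-v.shape[0],0,0,0) for v in L[i:i+2]])
    cv2.imwrite(f"pics/crop{i}.png",r[:600]); print(r.shape)
E
```

```text
scene [408.4, 222.6, 11.9, 48.1] 349
top [238.3, 202.1, 16.7, 47.5] 307
[0.50703    0.29035739]
[0] [ 0.47316178  0.29700781 -0.14390444] 0.120881088078022
[1] [ 0.47224784  0.29385043 -0.13973622] 0.27890878915786743
[0, 1] [ 0.47212852  0.29639277 -0.13725485] 0.4378546476364136
press rough [0.6179775  0.03935406 0.04      ]
(577, 800, 3)
(500, 800, 3)
```

View pics/crop0.png

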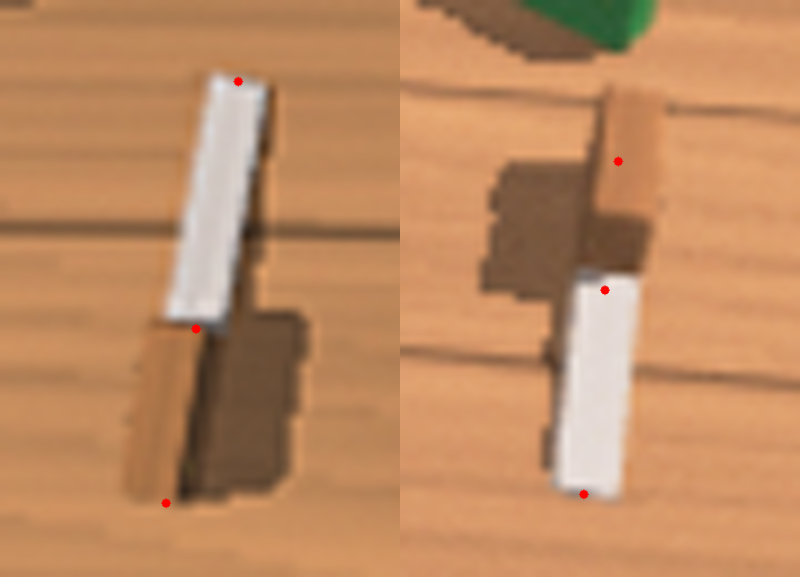

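View pics/crop2.png

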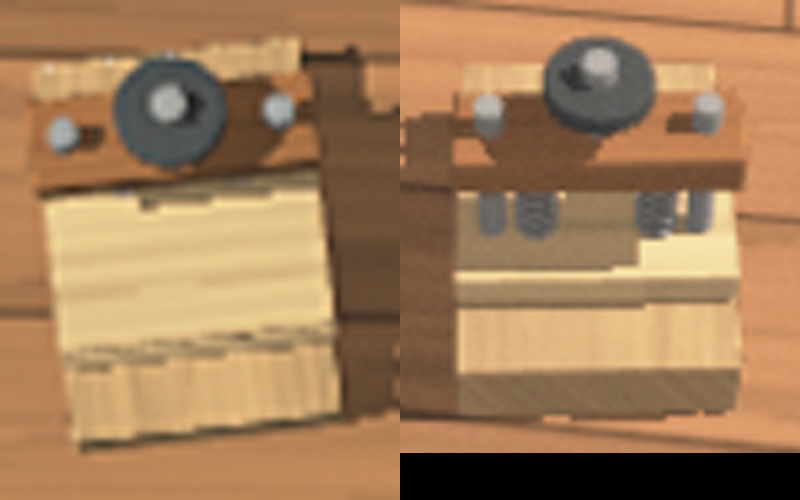

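The crop confirms it: brown handle, bright thin blade, nose pointing away from the robot (top nose ≈(240,179) in crop coordinates). Next I'll refine the gauge using the white blade mask and fit the press.

```bash
cat > p.py <<'E'
from h import *
P={n:cams.read_camera(n) for n in("scene","top")}
q=np.load("g.npy")
# blade by colour
obs=[]
for n in P:
    hsv=cv2.cvtColor(P[n]["color"],cv2.COLOR_RGB2HSV); s=sil(P[n],GAUGE,q)
    roi=cv2.dilate((s>0).astype(np.uint8),np.ones((9,9)))
    rgb=P[n]["color"].astype(float); m=((hsv[...,1]<60)&(hsv[...,2]>120)&(roi>0)).astype(np.float32)
    obs.append((P[n],m)); print(n,m.sum(),sil(P[n],GAUGE[1:],q).sum())
B=[GAUGE[1][4:]*1]
B=[np.vstack([GAUGE[1][4:]])]
for o in(obs[:1],obs[1:],obs):
    print("blade",*fit(o,[np.array([[x,y,z] for x,h in((20,10),(30,10),(120,2.5)) for y in(-11,11) for z in((0,h) if x==120 else (h,))])/1e3],q))
PR=[box(-100,100,-70,70,0,40)/1e3,box(-65,60,-70,70,46,64)/1e3]
po=[]
for n,c,r0 in(("scene",(328,267),254),("top",(309,148),140)):
    for d in cams.cut_out(P[n],"press"):
        if np.hypot(d["extent"][0]-c[0],d["extent"][1]-c[1])<15:
            m=d["region"].astype(np.float32); po.append((P[n],m,r0)); print(n,d["extent"]);break
def pf(x,oo): 
    t=0
    for p,m,r0 in oo: t+=np.abs(sil(p,PR,x)-m)[r0:].sum()/m[r0:].sum()
    return t
sil0=np.array([.66,.038,.1])
for oo in (po[:1],po[1:],po):
    if not oo: continue
    x=sil0
    for _ in range(3): x=minimize(pf,x,args=(oo,),method="Nelder-Mead",options=dict(initial_simplex=np.array([x]+[x+d for d in np.diag([.015,.015,.1])]),maxiter=300)).x
    print("press",x,pf(x,oo))
np.save("pr.npy",x)
L=[]
for n,(X,Y,a,b) in(("top",(280,110,60,75)),("scene",(290,222,75,85))):
    k=8;im=cv2.resize(P[n]["color"][Y:Y+b,X:X+a,::-1],None,fx=k,fy=k,interpolation=cv2.INTER_CUBIC)
    R=cv2.Rodrigues(np.array([0,0,x[2]]))[0]
    pts=np.vstack(PR+[box(30,30,-52,52,155,155)/1e3]+[np.array([[-.065,0,.04],[.03,0,.19]])])@R.T+[x[0],x[1],0]
    for u in (proj(P[n],pts)-[X,Y]+.5)*k: cv2.circle(im,tuple(int(v) for v in u),3,(0,0,255),-1)
    L.append(cv2.resize(im,(400,int(400*b/a))))
h=min(l.shape[0] for l in L); cv2.imwrite("pics/pfit.png",np.hstack([l[:h] for l in L]))
E
python3 p.py
```

```text
scene 188.0 195.875
top 179.0 195.5
blade [ 0.47296385  0.2961223  -0.14258068] 0.09474734216928482
blade [ 0.47332573  0.29473839 -0.13871363] 0.11312849074602127
blade [ 0.47417345  0.29574999 -0.14500234] 0.22055895626544952
scene [328.0, 267.0, 56.7, 67.7]
top [308.2, 148.3, 41.1, 63.4]
press [0.70157209 0.04501892 0.15997915] 1.2053409
press [0.70509624 0.04368411 0.10834685] 2.0426767
press [0.70363583 0.04633488 0.14201231] 3.2722018
```

View pics/pfit.png

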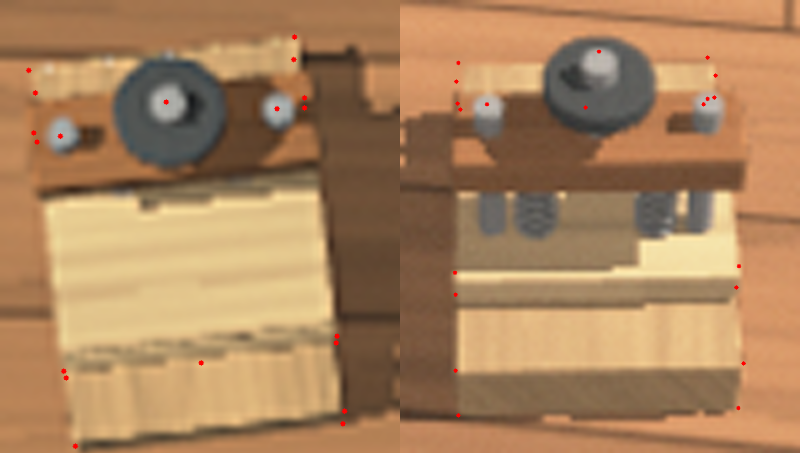

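```bash
python3 - <<'E'
from h import *
w=cams.read_camera("wrist"); R=np.array(w["R"]);t=np.array(w["t"]); s=telemetry.observe()
c=-R.T@t
from scipy.spatial.transform import Rotation as Ro
T=Ro.from_euler("xyz",s["tool_rot"]).as_matrix()
print("cam pos in tool",T.T@(c-s["tool_pos"])); print("cam axes in tool",T.T@R.T); print(w["K"],s["time"])
cv2.imwrite("pics/w0.png",w["color"][...,::-1])
E
```

```text
cam pos in tool [ 0.08134115  0.00060153 -0.14381496]
cam axes in tool [[ 9.33027701e-04 -9.52288600e-01 -3.05197561e-01]
 [ 9.99999455e-01  7.45389626e-04  7.31333331e-04]
 [-4.68949298e-04 -3.05198077e-01  9.52288776e-01]]
[[342.36930942   0.         324.2163996 ]
 [  0.         342.36930942 198.07808563]
 [  0.           0.           1.        ]] 1.05
```

View pics/w0.png

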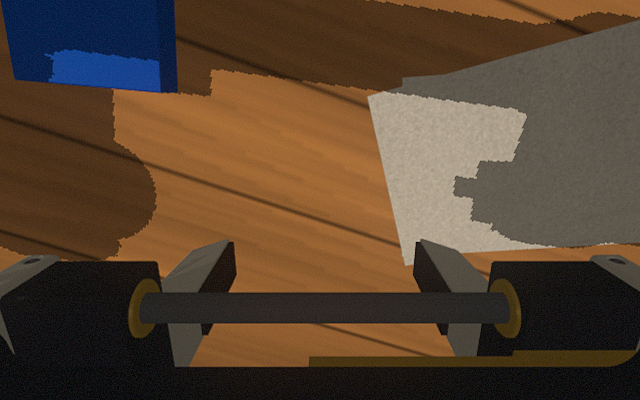

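{"op": "servo_tool", "data": {
  "targets": "30 -25 -10 0.015; 35 -28 -10 0.015; 35 -28 -10 0.015; 35 -28 -5 0.015; 35 -28 -5 0.015; 35 -28 -5 0.015; 35 -28 -5 0.015; 35 -28 -5 0.015; 35 -28 0 0.015; 35 -28 0 0.015; 35 -28 0 0.015; 35 -28 0 0.015; 35 -28 0 0.015; 35 -28 0 0.015",
  "hand": 1
}}

```text
time: 2.8
tool_pos: [0.565, 0.0064, 0.2992]
tool_rot: [3.137, -0.005, 0.112]
contact_force: [0.9, -0.3, -1.4]
opening: 0.0916
```

```bash
python3 - <<'E'
from h import *
w=cams.read_camera("wrist"); print(telemetry.observe()["tool_pos"],telemetry.observe()["qvel"].round(3))
import pickle; pickle.dump({k:w[k] for k in("color","K","R","t")},open("w1.pkl","wb"))
x=np.load("pr.npy"); R=cv2.Rodrigues(np.array([0,0,x[2]]))[0]
pts=np.array([[-.1,.07,.04],[-.1,-.07,.04],[-.065,.07,.064],[-.065,-.07,.064],[.06,.07,.064],[.06,-.07,.064],[-.065,0,.04],[.03,.052,.155],[.03,-.052,.155]])@R.T+[x[0],x[1],0]
im=w["color"][...,::-1].copy()
for u in proj(w,pts): cv2.circle(im,tuple(int(round(v)) for v in u),2,(0,0,255),-1)
cv2.imwrite("pics/w1.png",im)
E
```

```text
[0.56765912 0.01010308 0.29851428] [-0.054 -0.048  0.106 -0.016 -0.012 -0.126]
```

View pics/w1.png

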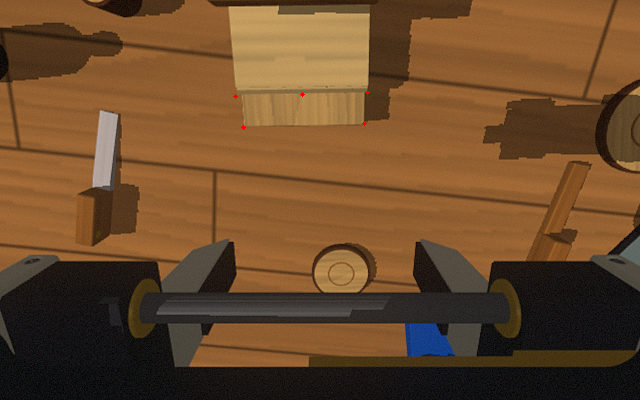

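The wrist view shows the press sill (243–365, 90–127) and the gauge (blade top at 108,112). I'll zoom in on both.

```bash
python3 - <<'E'
import pickle,cv2,numpy as np
w=pickle.load(open("w1.pkl","rb")); im=w["color"][...,::-1]
a=cv2.resize(im[75:140,225:385],None,fx=5,fy=5,interpolation=cv2.INTER_CUBIC); b=cv2.resize(im[105:155,70:150],(0,0),fx=5,fy=5,interpolation=cv2.INTER_CUBIC)
r=np.zeros((325+250,800,3),np.uint8); r[:325]=a; r[325:,:400]=b
b=cv2.resize(im[0:50,225:385:1],(400,125)); r[325:450,400:]=b
cv2.imwrite("pics/w1z.png",r)
E
```

```text
(no output)
```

View pics/w1z.png

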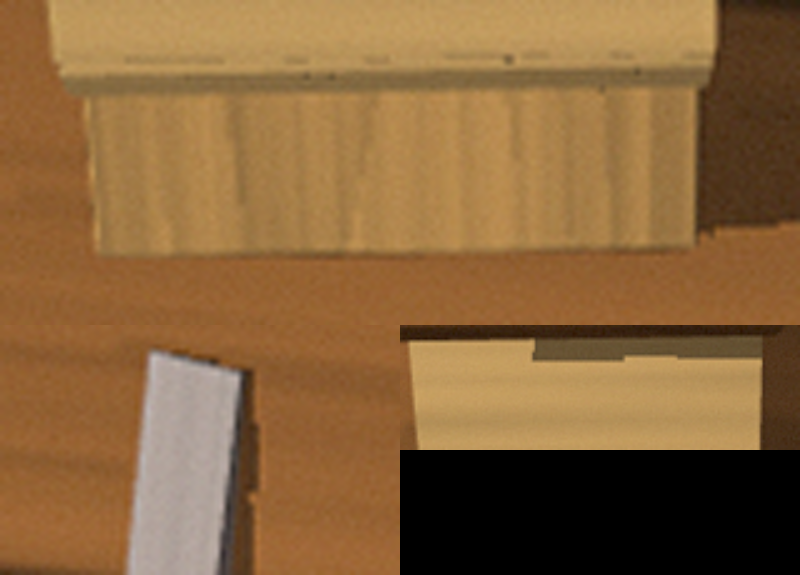

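```bash
python3 - <<'E'
from h import *
import pickle
w=pickle.load(open("w1.pkl","rb"))
f=lambda u,v,ox,oy:((u+.5)/5-.5+ox,(v+.5)/5-.5+oy)
L=ray(w,f(98,253,225,75),.04);R=ray(w,f(696,245,225,75),.04); d=L-R
print(L,R,np.linalg.norm(d),"yaw front",np.arctan2(-d[0],d[1]))
L2=ray(w,f(90,100,225,75),.04);R2=ray(w,f(696,92,225,75),.04)
for a,b in((L,L2),(R,R2)): e=b-a;print("side yaw",np.arctan2(e[1],e[0]))
for z in(.063,.066):
    A=ray(w,f(60,72,225,75),z);B=ray(w,f(716,66,225,75),z);e=A-B;print("platen",A,B,np.linalg.norm(e),np.arctan2(-e[0],e[1]))
# platen sides further: (x in px)
print("platen sides",[np.arctan2(*(ray(w,(232,10),.064)-ray(w,(236.5,85),.064))[[1,0]]),np.arctan2(*(ray(w,(370,10),.064)-ray(w,(368,85),.064))[[1,0]])])
# blade nose corners, z 2.5mm
a=ray(w,f(150,349-325,70,105),.0025);b=ray(w,f(244,371-325,70,105),.0025);e=a-b;print("nose",(a+b)/2,np.linalg.norm(e),np.arctan2(-e[0],e[1]))
for q in([.4742,.2957,-.145],[.47296,.29612,-.1426],[.4733,.2947,-.1387]): print(q[0]+.12*np.cos(q[2]),q[1]+.12*np.sin(q[2]))
E
```

```text
[0.59688951 0.10067737 0.04      ] [ 0.61418482 -0.03657904  0.04      ] 0.13834179125404683 yaw front 0.1253466460726356
side yaw 0.0957788954657166
side yaw 0.1473907917535008
platen [0.6364164  0.10538566 0.063     ] [ 0.65322694 -0.03237991  0.063     ] 0.13878741689117946 0.12142254578929819
platen [0.63648612 0.1046736  0.066     ] [ 0.6531641  -0.03200561  0.066     ] 0.13769299959363498 0.12142254578929831
platen sides [np.float64(0.09898952708315577), np.float64(0.12299211018180344)]
nose [0.59022405 0.27665208 0.0025    ] 0.022994931057232305 -0.12144073447392868
0.5929407087046874 0.2783609084347369
0.5917419805114178 0.2790659357986093
0.5921475878573815 0.27810931404426054
```

{"op": "servo_tool", "data": {
  "targets": "0 0 0 0.12; 0 0 0 0.12; -19 -38 10 0; -19 -38 15 0; -19 -38 15 0; -19 -38 15 0; -19 -38 15 0; -19 -38 15 0; -19 -38 15 0; 0 0 0 0"
}}

```text
time: 4.1
tool_pos: [0.4692, 0.2993, 0.193]
tool_rot: [3.141, -0.007, -0.133]
contact_force: [0.4, -0.8, -0.0]
opening: 0.092
```

```bash
cat > wv.py <<'E'
from h import *
import sys,pickle
w=cams.read_camera("wrist"); s=telemetry.observe(); print(s["time"],s["tool_pos"].round(4),s["tool_rot"].round(4),s["contact_force"].round(2),np.abs(s["qvel"]).max().round(3))
pickle.dump({k:w[k] for k in("color","K","R","t")},open(sys.argv[1]+".pkl","wb"))
cv2.imwrite("pics/"+sys.argv[1]+".png",w["color"][...,::-1])
E
python3 wv.py w2
```

```text
4.15 [0.4701 0.2982 0.1937] [ 3.1413 -0.0086 -0.1343] [ 0.11  0.49 -0.03] 0.04
```

View pics/w2.png

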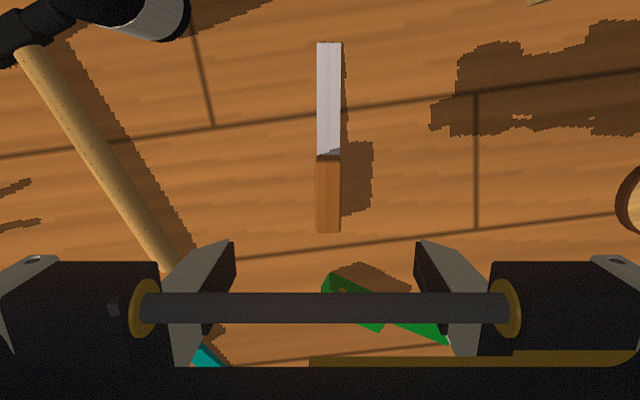

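```bash
python3 - <<'E'
from h import *
import pickle
w=pickle.load(open("w2.pkl","rb")); im=w["color"][...,::-1]
a=cv2.resize(im[36:60,300:360],None,fx=8,fy=8,interpolation=cv2.INTER_CUBIC);b=cv2.resize(im[145:240,300:360],None,fx=5,fy=5,interpolation=cv2.INTER_CUBIC)
r=np.zeros((475,800,3),np.uint8);r[:192,:480]=a;r[:475,490:790]=b;cv2.imwrite("pics/w2z.png",r)
for n,u in(("mallet end near",(185,262)),("mallet",(160,240)),("green",(322,285)),("green r",(370,270))): print(n,ray(w,u,.02))
E
```

```text
mallet end near [0.40129042 0.45137512 0.02      ]
mallet [0.42871525 0.47014661 0.02      ]
green [0.35583811 0.31502148 0.02      ]
green r [0.3668063  0.26318862 0.02      ]
```

View pics/w2z.png

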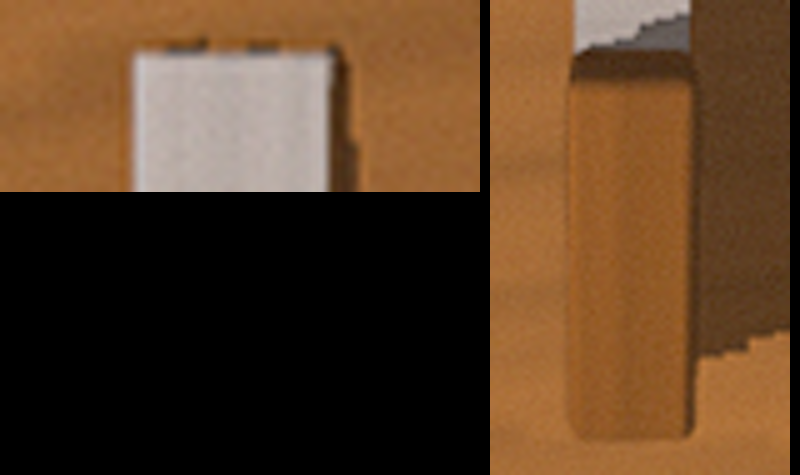

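```bash
python3 - <<'E'
from h import *
import pickle
w=pickle.load(open("w2.pkl","rb"))
a=ray(w,(316.1,42.1),.0025);b=ray(w,(340.9,42.1),.0025);print("nose",(a+b)/2,np.linalg.norm(a-b))
n=(a+b)/2
bk=(ray(w,(316,232.6),.04)+ray(w,(340,232.6),.04))/2; fr=(ray(w,(316,161),.04)+ray(w,(340.5,161),.04))/2
print("back",bk,"front",fr,np.linalg.norm(bk-fr))
e=n-bk;y=np.arctan2(e[1],e[0]);print("yaw",y,"len",np.hypot(e[0],e[1]),"origin",bk[:2]+.05*np.array([np.cos(y),np.sin(y)]),n[:2]-.12*np.array([np.cos(y),np.sin(y)]))
E
```

```text
nose [0.59014735 0.27762854 0.0025    ] 0.022250775707955632
back [0.42278447 0.30021005 0.04      ] front [0.49036761 0.29123518 0.04      ] 0.06817645761732871
yaw -0.13411546818636957 len 0.16887942102554745 origin [0.47233547 0.29352436] [0.47122495 0.29367419]
```

{"op": "servo_tool", "data": {
  "targets": "2 4 20 0; 0 0 28 0; 0 0 28 0; 0 0 28 0; 0 0 28 0; 0 0 20 0; 0 0 12 0; 0 0 5 0; 0 0 0 0",
  "hand": 0.65
}}

```text
time: 5.28
tool_pos: [0.483, 0.2856, 0.0261]
tool_rot: [-3.138, -0.021, -0.144]
contact_force: [-0.0, 1.0, -0.2]
opening: 0.0598
```

```bash
python3 wv.py w3
```

```text
5.325 [0.4831 0.2857 0.0264] [-3.1374 -0.0213 -0.1435] [-0.18  0.4   0.52] 0.008
```

View pics/w3.png

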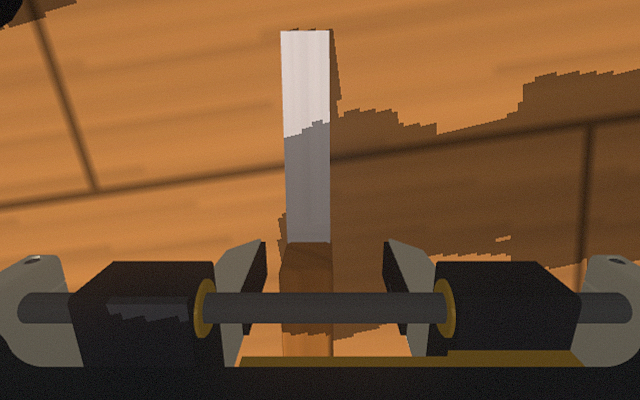

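{"op": "servo_tool", "data": {
  "targets": "-4 -3 0 -0.004; -4 -3 1 -0.004; -1 -1.5 2 0; 0 0 1 0; 0 0 0 0"
}}

```text
time: 5.95
tool_pos: [0.4753, 0.2959, 0.0236]
tool_rot: [-3.136, -0.024, -0.134]
contact_force: [-1.3, -0.3, -0.2]
opening: 0.0597
```

```bash
python3 wv.py w4
```

```text
6.0 [0.4754 0.2959 0.0237] [-3.1359 -0.024  -0.1339] [ 0.01  0.15 -1.  ] 0.002
```

View pics/w4.png

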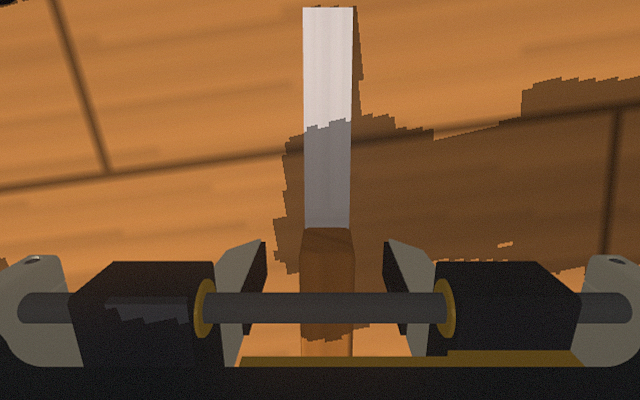

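{"op": "servo_tool", "data": {
  "targets": "0 0 0 0; 0 0 0 0; 0 0 0 0; 0 0 0 0",
  "hand": 0,
  "squeeze": 40
}}

```text
time: 6.5
tool_pos: [0.4756, 0.2957, 0.0237]
tool_rot: [-3.136, -0.024, -0.134]
contact_force: [-0.3, -0.4, 0.2]
opening: 0.024
```

{"op": "servo_tool", "data": {
  "targets": "0 0 -10 0; 0 0 -15 0; 0 0 -20 0; 0 0 -20 0; 0 0 -20 0; 0 0 -10 0; 0 0 0 0"
}}

```text
time: 7.38
tool_pos: [0.4732, 0.2956, 0.1265]
tool_rot: [-3.134, -0.026, -0.134]
contact_force: [0.1, 0.6, -1.1]
opening: 0.0238
```

```bash
python3 wv.py w5
```

```text
7.425 [0.473  0.2955 0.1259] [-3.1349 -0.0255 -0.1342] [ 0.19  0.49 -1.01] 0.02
```

View pics/w5.png

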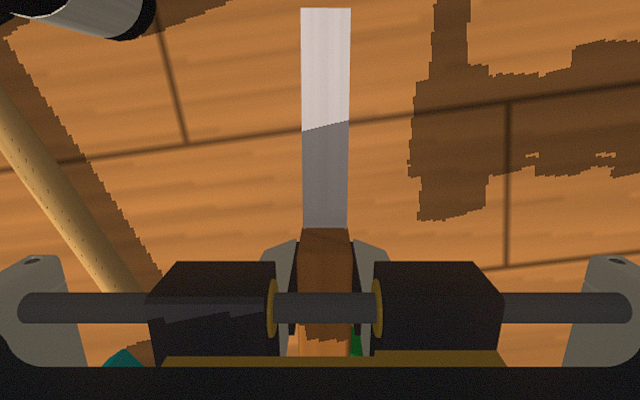

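{"op": "servo_tool", "data": {
  "targets": "0 0 0 -0.085; 0 0 0 -0.085; 0 0 0 -0.084; -1 15 0 0; -1 25 0 0; -1 30 0 0; -1 30 0 0; -1 30 0 0; -1 30 0 0; -1 30 0 0; -1 30 0 0; 0 25 0 0; 0 15 0 0; 0 8 0 0; 0 0 0 0"
}}

```text
time: 9.3
tool_pos: [0.4903, 0.0108, 0.1181]
tool_rot: [3.138, -0.009, 0.105]
contact_force: [0.1, -0.2, -1.7]
opening: 0.0238
```

```bash
python3 wv.py w6
```

```text
9.35 [0.4902 0.0112 0.1181] [ 3.1381 -0.0087  0.1056] [ 0.39 -0.13 -1.75] 0.016
```

View pics/w6.png

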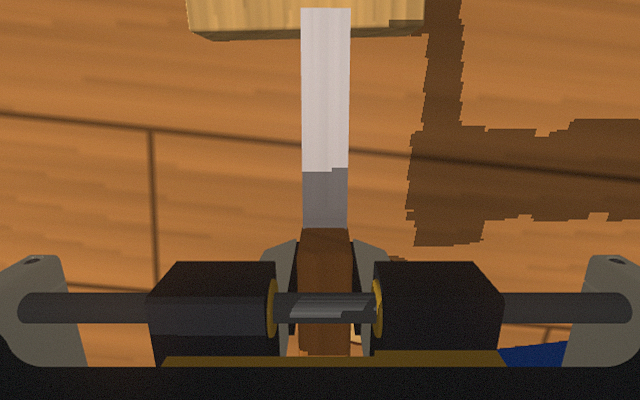

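```bash
cat > nose.py <<'E'
from h import *
import pickle,sys
from scipy.spatial.transform import Rotation as Ro
# nose world estimate from wrist pic + tool pose: args pkl u v
def nose_tool():
    w=pickle.load(open("w5.pkl","rb")); T=Ro.from_euler("xyz",[-3.1349,-.0255,-.1342]).as_matrix(); p=np.array([.473,.2955,.1259])
    n=ray(w,(326,8.5),.1259-.0237+.0025); return T.T@(n-p),p
if __name__=="__main__":
    t,_=nose_tool(); t[2]+=.0025; print("nose in tool",t)
    s=telemetry.observe(); T=Ro.from_euler("xyz",s["tool_rot"]).as_matrix()
    n=T@t+s["tool_pos"]; a=.12; R=np.array([[np.cos(a),np.sin(a),0],[-np.sin(a),np.cos(a),0],[0,0,1]])
    print("nose world",n,"in mouth",R@(n-[.640,.0366,.04]),"yaw err",s["tool_rot"][2]-a)
    T0=Ro.from_euler("xyz",[-3.1359,-.024,-.1339]).as_matrix(); z=T@T0.T@[0,0,1]; print("gauge tilt est",np.hypot(*z[:2]), (T.T@z)[:2], s["contact_force"].round(2),s["tool_pos"].round(4),s["time"])
E
python3 nose.py; python3 - <<'E'
import sys;sys.path.insert(0,'.')
import os;os.chdir('.')
from h import *
import pickle
w=pickle.load(open("w6.pkl","rb"))
cv2.imwrite("pics/w6z.png",cv2.resize(w["color"][:60,180:440,::-1],None,fx=3,fy=3,interpolation=cv2.INTER_CUBIC))
E
```

```text
nose in tool [0.11547091 0.00197599 0.02663936]
nose world [0.6055127  0.02136537 0.09244423] in mouth [-0.03606306 -0.01099652  0.05244423] yaw err -0.014423291130804983
gauge tilt est 0.017828543583850016 [ 0.0239977  -0.00569098] [ 0.39 -0.13 -1.75] [0.4902 0.0112 0.1181] 9.35
```

View pics/w6z.png

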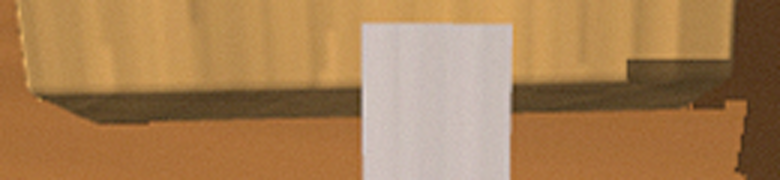

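```bash
python3 - <<'E'
from h import *
import pickle
w=pickle.load(open("w6.pkl","rb"))
L=ray(w,(191.8,31.3),.04);R=ray(w,(423.3,26.3),.04);d=L-R;print(L,R,np.linalg.norm(d),np.arctan2(-d[0],d[1]));m=(L+R)/2;print(m, m[:2]+.035*np.array([.9928,.1197]))
E
```

```text
[0.59584627 0.09925289 0.04      ] [ 0.61304236 -0.03631975  0.04      ] 0.13665886194053029 0.12616667595722084
[0.60444432 0.03146657 0.04      ] [0.63919232 0.03565607]
```

{"op": "servo_tool", "data": {
  "targets": "4 -4 0 -0.015; 5 -4 6 0; 4 -2 10 0; 0 0 10 0; 0 0 10 0; 0 0 5 0; 0 0 0 0"
}}

```text
time: 10.22
tool_pos: [0.5024, 0.0256, 0.0731]
tool_rot: [3.139, -0.006, 0.125]
contact_force: [-0.1, 0.7, -1.0]
opening: 0.024
```

```bash
python3 nose.py; python3 wv.py w7
```

```text
nose in tool [0.11547091 0.00197599 0.02663936]
nose world [0.6174038  0.03793984 0.04726057] in mouth [-0.02227331  0.00403524  0.00726057] yaw err 0.004573385903224536
gauge tilt est 0.019501455276487924 [ 0.0239977  -0.00569098] [-0.1   0.69 -0.97] [0.5024 0.0256 0.0731] 10.225
10.275 [0.5025 0.0256 0.0734] [ 3.1387 -0.0069  0.1245] [-1.05  0.15 -1.44] 0.01
```

View pics/w7.png

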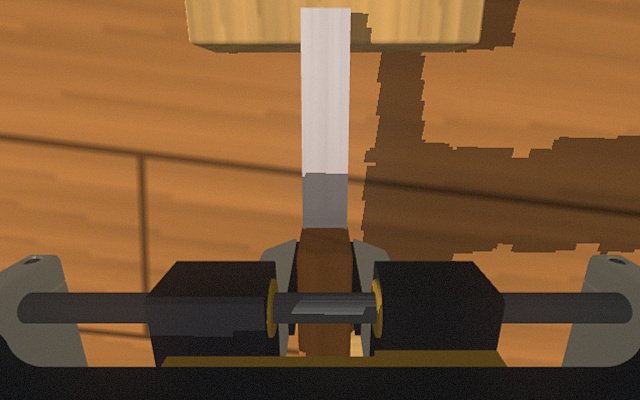

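{"op": "servo_tool", "data": {
  "targets": "0 2 2 0; 0 2 2 0; 0 0 1 0; 0 0 0 0"
}}

```text
time: 10.78
tool_pos: [0.5037, 0.021, 0.069]
tool_rot: [3.138, -0.009, 0.124]
contact_force: [-0.6, -0.2, -1.6]
opening: 0.0239
```

```bash
python3 nose.py
```

```text
nose in tool [0.11547091 0.00197599 0.02663936]
nose world [0.61879767 0.03326086 0.04339419] in mouth [-0.02144959 -0.00077695  0.00339419] yaw err 0.004119704064627139
gauge tilt est 0.017673502936907955 [ 0.0239977  -0.00569098] [-0.65 -0.18 -1.62] [0.5037 0.021  0.069 ] 10.775
```

{"op": "servo_tool", "data": {
  "targets": "0 0 1 0; 0 0 1 0; 0 0 0 0"
}}

```text
time: 11.15
tool_pos: [0.5038, 0.0211, 0.067]
tool_rot: [3.138, -0.009, 0.124]
contact_force: [0.4, 0.6, -1.2]
opening: 0.0236
```

{"op": "servo_tool", "data": {
  "targets": "0 0 1 0; 0 0 0 0"
}}

```text
time: 11.4
tool_pos: [0.5038, 0.0211, 0.0659]
tool_rot: [3.138, -0.009, 0.124]
contact_force: [-0.2, 0.3, -1.3]
opening: 0.0239
```

{"op": "servo_tool", "data": {
  "targets": "0 0 0.8 0; 0 0 0 0"
}}

```text
time: 11.65
tool_pos: [0.5039, 0.0211, 0.0652]
tool_rot: [3.138, -0.009, 0.124]
contact_force: [-0.6, 0.3, -0.1]
opening: 0.0236
```

{"op": "servo_tool", "data": {
  "targets": "0 0 0.8 0; 0 0 0 0"
}}

```text
time: 11.9
tool_pos: [0.5041, 0.0211, 0.0649]
tool_rot: [3.138, -0.01, 0.124]
contact_force: [-1.8, -0.2, 1.5]
opening: 0.0236
```

```bash
python3 nose.py; python3 - <<'E'
from h import *
import pickle
s=cams.read_camera("scene"); cv2.imwrite("pics/s2.png",cv2.resize(s["color"][200:320,270:400,::-1],None,fx=5,fy=5,interpolation=cv2.INTER_CUBIC))
E
python3 wv.py w8
```

```text
nose in tool [0.11547091 0.00197599 0.02663936]
nose world [0.6192246  0.03337307 0.03940895] in mouth [-0.0210123  -0.00071665 -0.00059105] yaw err 0.004369094637579285
gauge tilt est 0.0166539627574414 [ 0.0239977  -0.00569098] [-1.81 -0.15  1.47] [0.5041 0.0211 0.0649] 11.9
12.0 [0.5041 0.0211 0.0648] [ 3.1379 -0.0101  0.1244] [-0.9  -0.55  1.7 ] 0.001
```

View pics/w8.png

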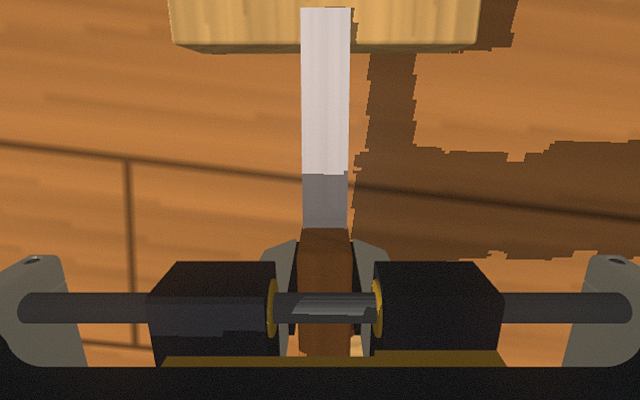

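{"op": "servo_tool", "data": {
  "targets": "4 0 0 0; 6 0 0 0; 6 0 0 0; 6 0 0 0; 6 0 0 0; 4 0 0 0; 0 0 0 0"
}}

```text
time: 12.88
tool_pos: [0.5389, 0.0254, 0.0649]
tool_rot: [3.138, -0.011, 0.124]
contact_force: [0.2, 0.1, -0.0]
opening: 0.0236
```

```bash
python3 nose.py
```

```text
nose in tool [0.11547091 0.00197599 0.02663936]
nose world [0.65400792 0.0376447  0.03951876] in mouth [ 0.01403225 -0.00063973 -0.00048124] yaw err 0.004332252855763996
gauge tilt est 0.01609640805404427 [ 0.0239977  -0.00569098] [ 0.18  0.05 -0.01] [0.5389 0.0254 0.0649] 12.875
```

{"op": "servo_tool", "data": {
  "targets": "4 0 0.2 0; 4 0 0.1 0; 4 0 0.1 0; 0 0 0 0"
}}

```text
time: 13.38
tool_pos: [0.5516, 0.0269, 0.0648]
tool_rot: [3.138, -0.011, 0.124]
contact_force: [1.3, 1.0, -0.3]
opening: 0.0236
```

{"op": "servo_tool", "data": {
  "targets": "3 0 0.1 0; 3 0 0.1 0; 0 0 0 0"
}}

```text
time: 13.75
tool_pos: [0.558, 0.0277, 0.0648]
tool_rot: [3.138, -0.011, 0.124]
contact_force: [-0.2, 0.1, -0.8]
opening: 0.024
```

{"op": "servo_tool", "data": {
  "targets": "2 0 0 0; 2 0 0 0; 0 0 0 0"
}}

```text
time: 14.12
tool_pos: [0.5613, 0.0282, 0.0647]
tool_rot: [3.138, -0.01, 0.124]
contact_force: [-1.0, -0.4, 2.6]
opening: 0.0242
```

{"op": "servo_tool", "data": {
  "targets": "1.5 0 0 0; 0 0 0 0"
}}

```text
time: 14.38
tool_pos: [0.562, 0.0283, 0.0646]
tool_rot: [3.138, -0.008, 0.124]
contact_force: [-1.8, 0.5, 1.5]
opening: 0.0241
```

```bash
cat > f.py <<'E'
from h import *
F=[];
for i in range(3): cams.read_camera("top"); s=telemetry.observe(); F.append(s["contact_force"])
print(np.mean(F,0).round(2),s["tool_pos"].round(4),s["torque"].round(3),s["time"])
E
python3 f.py
```

```text
[-3.   -0.68  2.95] [0.5621 0.0284 0.0646] [0.076 0.016 0.016] 14.525
```

{"op": "servo_tool", "data": {
  "targets": "1.5 0 -0.4 0; 0 0 0 0"
}}

```text
time: 14.78
tool_pos: [0.5621, 0.0284, 0.0647]
tool_rot: [3.138, -0.004, 0.124]
contact_force: [-0.8, -0.5, 1.9]
opening: 0.0238
```

```bash
python3 f.py; python3 nose.py
```

```text
[-3.36 -0.89  2.52] [0.5622 0.0284 0.0647] [ 0.011  0.035 -0.034] 14.925
nose in tool [0.11547091 0.00197599 0.02663936]
nose world [0.67711519 0.04067296 0.03854322] in mouth [ 0.03733586 -0.00039947 -0.00145678] yaw err 0.004243540068232687
gauge tilt est 0.021517574566402714 [ 0.0239977  -0.00569098] [-3.96 -0.88  2.6 ] [0.5622 0.0284 0.0647] 14.925
```

{"op": "servo_tool", "data": {
  "targets": "3 0 0 0; 3 0 0 0"
}}

```text
time: 15.18
tool_pos: [0.5645, 0.029, 0.0637]
tool_rot: [3.139, 0.004, 0.124]
contact_force: [-10.2, -2.5, 4.1]
opening: 0.0238
```

```bash
python3 f.py; python3 nose.py
```

```text
[-8.11 -2.35  3.15] [0.5647 0.029  0.0637] [-0.173  0.86  -0.062] 15.325
nose in tool [0.11547091 0.00197599 0.02663936]
nose world [0.67942574 0.04134902 0.03659545] in mouth [ 3.97107300e-02 -4.87443116e-06 -3.40455056e-03] yaw err 0.004495301387439921
gauge tilt est 0.02910847938717593 [ 0.0239977  -0.00569098] [-7.52 -2.47  3.  ] [0.5647 0.029  0.0637] 15.325
```

```bash
python3 - <<'E'
from h import *
s=cams.read_camera("scene"); a=cv2.resize(s["color"][200:310,280:390,::-1],(560,560),interpolation=cv2.INTER_CUBIC)
cv2.imwrite("pics/s3.png",a)
E
python3 wv.py w9
```

```text
15.425 [0.5647 0.0291 0.0637] [3.1393 0.0039 0.1245] [-7.58 -1.97  3.84] 0.001
```

View pics/w9.png

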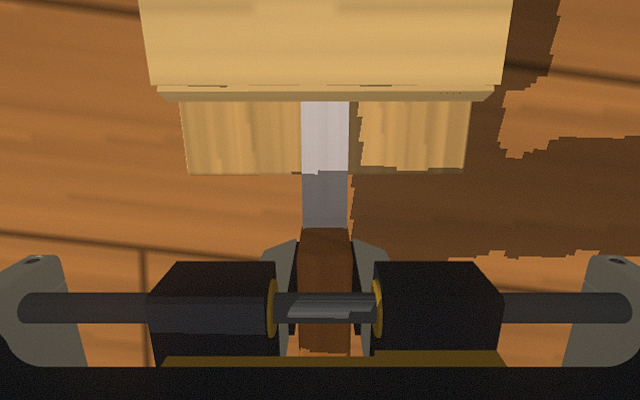

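View pics/s3.png

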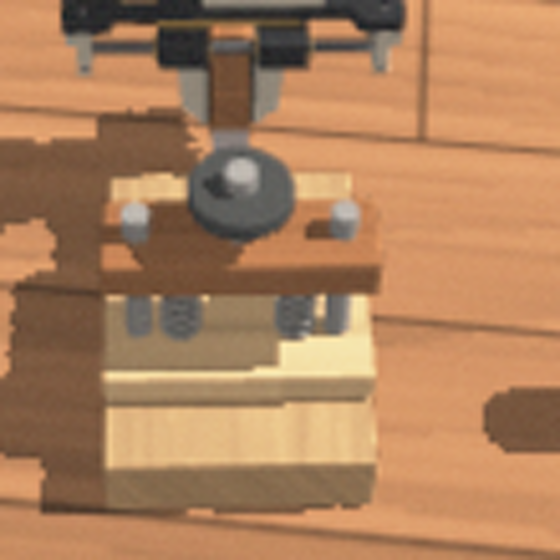

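{"op": "servo_tool", "data": {
  "targets": "3.5 0 -0.5 0; 3.5 0 -0.5 0"
}}

```text
time: 15.68
tool_pos: [0.567, 0.0297, 0.0636]
tool_rot: [3.14, 0.015, 0.125]
contact_force: [-11.0, -2.4, 6.3]
opening: 0.0239
```

```bash
python3 f.py; python3 nose.py
```

```text
[-9.94 -1.95  5.44] [0.5672 0.0297 0.0636] [-0.219  1.203 -0.072] 15.825
nose in tool [0.11547091 0.00197599 0.02663936]
nose world [0.68163614 0.04205984 0.03524307] in mouth [ 0.04199033  0.00043622 -0.00475693] yaw err 0.00491390329368524
gauge tilt est 0.039359185874259364 [ 0.0239977  -0.00569098] [-9.41 -0.87  5.38] [0.5672 0.0297 0.0636] 15.825
```

{"op": "servo_tool", "data": {
  "targets": "3 0 -1.5 0"
}}

```text
time: 15.95
tool_pos: [0.5677, 0.0299, 0.0642]
tool_rot: [3.141, 0.021, 0.125]
contact_force: [-9.5, -2.9, 1.3]
opening: 0.0238
```

```bash
python3 f.py; python3 nose.py
```

```text
[-9.06 -2.09  2.84] [0.5679 0.0299 0.0642] [-0.333  1.044 -0.14 ] 16.1
nose in tool [0.11547091 0.00197599 0.02663936]
nose world [0.68211616 0.0423047  0.03514646] in mouth [ 0.04249621  0.00062186 -0.00485354] yaw err 0.00508295373002865
gauge tilt est 0.04507984866122267 [ 0.0239977  -0.00569098] [-8.67 -1.76  2.61] [0.5679 0.0299 0.0642] 16.1
```

```bash
python3 wv.py w10; python3 - <<'E'
from h import *
import pickle
for n in("w5","w8","w9","w10"):
    w=pickle.load(open(n+".pkl","rb")); im=w["color"].astype(float); sat=im[...,0]-im[...,2]  # R-B: orange high, blade ~0
    out=[]
    for r0,r1 in((108,122),(122,136),(136,150),(150,164),(180,200),(205,222)):
        pr=cv2.GaussianBlur(sat[r0:r1].mean(0)[None],(3,1),0)[0]
        g=np.gradient(pr); 
        l=285+np.argmin(g[285:318]); r=333+np.argmax(g[333:368])
        sub=lambda i:i+ (abs(g[i+1])-abs(g[i-1]))/(2*(2*abs(g[i])-abs(g[i+1])-abs(g[i-1]))+1e-9)
        out.append((round(sub(l),1),round(sub(r),1),round(sub(r)-sub(l),2)))
    print(n,out)
E
```

```text
16.15 [0.5679 0.0299 0.0641] [3.141  0.0206 0.125 ] [-9.98 -2.    3.73] 0.001
w5 [(np.float64(300.9), np.float64(348.6), np.float64(47.64)), (np.float64(301.1), np.float64(348.2), np.float64(47.18)), (np.float64(301.3), np.float64(348.0), np.float64(46.76)), (np.float64(301.5), np.float64(347.8), np.float64(46.36)), (np.float64(301.8), np.float64(347.2), np.float64(45.34)), (np.float64(302.2), np.float64(346.8), np.float64(44.61))]
w8 [(np.float64(300.9), np.float64(348.5), np.float64(47.6)), (np.float64(301.0), np.float64(348.3), np.float64(47.34)), (np.float64(301.1), np.float64(348.1), np.float64(47.02)), (np.float64(301.2), np.float64(347.8), np.float64(46.67)), (np.float64(301.8), np.float64(347.2), np.float64(45.42)), (np.float64(302.1), np.float64(346.8), np.float64(44.62))]
w9 [(np.float64(300.3), np.float64(348.6), np.float64(48.23)), (np.float64(300.6), np.float64(360.1), np.float64(59.46)), (np.float64(300.8), np.float64(348.2), np.float64(47.38)), (np.float64(301.0), np.float64(361.0), np.float64(60.07)), (np.float64(301.4), np.float64(347.1), np.float64(45.69)), (np.float64(301.9), np.float64(346.7), np.float64(44.79))]
w10 [(np.float64(300.3), np.float64(358.8), np.float64(58.55)), (np.float64(300.5), np.float64(362.1), np.float64(61.61)), (np.float64(300.7), np.float64(348.3), np.float64(47.63)), (np.float64(300.9), np.float64(348.1), np.float64(47.16)), (np.float64(301.4), np.float64(347.3), np.float64(45.86)), (np.float64(301.9), np.float64(346.8), np.float64(44.88))]
```

View pics/w10.png

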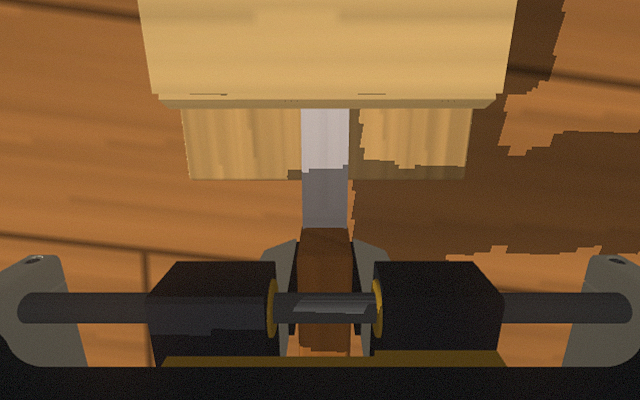

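```bash
python3 - <<'E'
from h import *
import pickle
w=pickle.load(open("w10.pkl","rb")); u=np.array([np.cos(.12),np.sin(.12)])
cv2.imwrite("pics/w10z.png",cv2.resize(w["color"][80:190,250:400,::-1],None,fx=5,fy=5,interpolation=cv2.INTER_CUBIC))
for r,z in((108,.048),(108,.047),(228,.05)):
    p=ray(w,(325,r),z); print(r,z,p,(p[:2]-[.5679,.0299])@u)
for v,z in(((152,94),.064),((504,96),.064)): print(ray(w,v,z))
print("sill corners",ray(w,(189,179.5),.04),ray(w,(465,179),.04))
E
```

```text
108 0.048 [0.64027598 0.03766522 0.048     ] 0.07278508900322857
108 0.047 [0.64020348 0.03765238 0.047     ] 0.07271157171144103
228 0.05 [0.58299326 0.03037443 0.05      ] 0.01504150947772611
[0.63815541 0.10678676 0.064     ]
[ 0.65500246 -0.03236997  0.064     ]
sill corners [0.59644578 0.10112048 0.04      ] [ 0.61412631 -0.03684354  0.04      ]
```

View pics/w10z.png

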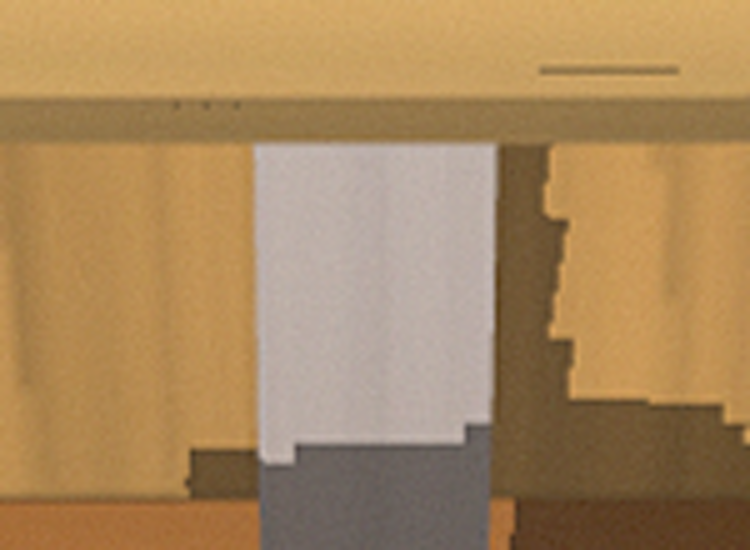

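{"op": "servo_tool", "data": {
  "targets": "3.5 0 -1 0; 3.5 0 -1 0"
}}

```text
time: 16.4
tool_pos: [0.5694, 0.0305, 0.0642]
tool_rot: [-3.141, 0.034, 0.125]
contact_force: [-10.8, -3.7, 2.8]
opening: 0.0236
```

```bash
python3 f.py; python3 nose.py
```

```text
[-9.63 -2.24  2.87] [0.5696 0.0305 0.0642] [-0.239  1.102 -0.092] 16.55
nose in tool [0.11547091 0.00197599 0.02663936]
nose world [0.68343497 0.04292482 0.03363636] in mouth [ 0.04387977  0.00107964 -0.00636364] yaw err 0.00540516282598047
gauge tilt est 0.05787419775480426 [ 0.0239977  -0.00569098] [-8.85 -2.58  3.24] [0.5696 0.0305 0.0642] 16.55
```

```bash
python3 wv.py w11; python3 f.py; python3 - <<'E'
from h import *
import pickle
w=pickle.load(open("w11.pkl","rb")); u=np.array([np.cos(.12),np.sin(.12)]); im=w["color"].astype(float)
cv2.imwrite("pics/w11z.png",cv2.resize(w["color"][70:360,240:420,::-1],(360,580),interpolation=cv2.INTER_CUBIC))
s=im[...,0]-im[...,2]
for r in(130,140,150,160,205,215):
    print(r,np.where(s[r,285:365]<35)[0][[0,-1]]+285,end=" ")
E
```

```text
16.6 [0.5696 0.0305 0.0642] [-3.141   0.0337  0.1254] [-10.04  -2.51   2.17] 0.002
[-9.63 -1.97  2.89] [0.5696 0.0305 0.0642] [-0.295  1.024 -0.07 ] 16.75
130 [301 348] 140 [302 348] 150 [302 348] 160 [302 348] 205 [303 346] 215 [303 346]
```

View pics/w11z.png

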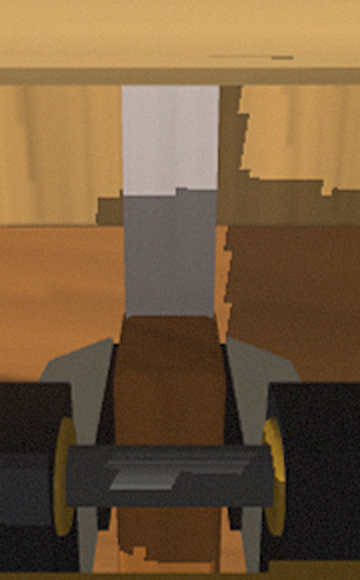

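```bash
python3 - <<'E'
from cell import robot,telemetry
print(robot.hand_in()); 
E
```

```text
the job is handed in; nothing more can be done
None
```

I picked up the gauge with the brown wood handle and aluminium blade by its handle. I laid its nose on the sill, slid it straight in under the middle of the upper plate until it dragged, and handed it in at about 16.8 s, still gripped. No verdict was reported.

**Last checks**
- **Position:** the nose is about 44 mm past the mouth and about 1 mm off centre. It is straight to about 0.005 rad, and the arm is at rest with the grip set to 40 N.
- **Push:** the arm holds a steady forward push of about 10 N. I first felt drag at about 37 mm depth. By that depth the plate has lifted roughly 0.5 mm, or about 7 N of plate force. I didn't measure the lift or the plate force directly.

**What disagreed**
- **Tool tilt:** while pushing, the gripper tipped nose-down to about 0.058 rad from its angle at the grasp. If the gauge had stayed rigid in the jaws, its nose would be 6 mm inside the lower plate. The gauge therefore must have turned in the jaws and stayed close to flat. The tool height, and blade widths in the wrist picture just before the last push, agree with that, but I didn't measure the gauge's tilt directly.
- **False drag:** the gripper still bears down on the lower plate with about 4 N, so part of the push is false drag.

I saw no sign of touching any bystander, but I did not re-measure their positions.

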